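Hang the nozzle basket in the rinse pan

ROBOT

A 6-joint arm with a two-finger parallel gripper is mounted at the origin on the work surface. World frame = base frame: x ahead of the robot, y to its left, z up, the work surface at z = 0. Lengths are in mm, angles in rad, forces in N, time in s.
With the tool pointing down it reaches from about 350 to 775 mm from the base axis. Payload 7.3 kg.
Tool frame: the origin (TCP) lies between the finger pads; the fingertips stand 22 mm ahead of it and the grasp point (between the pads) lies 3 mm ahead of it; z points along the fingers, x is the direction in which the jaws open and shut, and the axes are right-handed (so a half turn about z gives the same grasp; the last joint's range is limited). The gripper opens to 92 mm and grips with 3 to 60 N. Pads are 19 mm wide; open, the fingers measure 130 mm over their backs; the gripper's body (75 mm by 190 mm) begins 47 mm behind the grasp point.
Start: joints at [-0.146, 0.342, 1.524, -0, 1.275, -0.146], TCP at [525.017, 0.02, 248.741] pointing down, gripper open.
Joint ranges: [-2.53, 2.53], [-0.77, 2.02], [0.04, 2.7], [-1, 4.14], [0.28, 2.66], [-3.11, 3.11]. Speed limits (rad/s): [2.57, 2.57, 3.14, 3.14, 3.14, 3.14].

INTERFACE

Orientations are given as [roll, pitch, yaw] about the fixed x, y, z axes, in that order (R = Rz(yaw) Ry(pitch) Rx(roll)).
In Python, from plant import * gives the robot as it stands. The module is installed in compiled form; this text tells all that it offers.
- The arm moves only by the shell command python3 -m handwheel 'ROWS' [OPENING]. ROWS is a JSON object of lists of equal length, an entry for each row: "translation": the shift along the world's x, y, z in units of 15 cm (1.0 is 15 cm), a list of three; "twist": the turn about the world's z in units of 90 degrees (1.0 is 90 degrees). In form: {"translation": [[tx, ty, tz], ...], "twist": [twist, ...]}. A call has exactly 8 rows; each row shifts and turns the pose as measured when the row begins; what a row does not reach is not made up. A row lasts 1/8 s, in which the tool goes at most 62.5 mm and 10.7 degrees, less where a joint would pass 70% of its speed; a pose out of reach is approached as far as the arm can. A call with a number of a shift or a turn outside -1 to 1 is refused whole. A call with a gripper value outside its range is refused whole. OPENING is the closure in counts, from 0 (fully open) to 255 (shut), set as the call begins (- or left out, the last holds). The fingers move at their own pace and stop on an object; the grip force is fixed at half the most. Time passes only in rows, so rows that do not move let the fingers close, or fill a call up. It gives the time, the measured TCP pose, the force and the opening at its end, in the units of the state.
- get_obs(): the state, without advancing time (a new reading comes with each control period).
- capture(name): name is "scene" or "side" or "wrist"; returns a dict with "img" (420x560x3 uint8, red, green, blue), "vertical_fov" (degrees; the focal length in pixels is half the picture's height over the tangent of half this angle, whatever the lens; pixels are square), "cx", "cy" (the principal point, pixels), "world_from_camera" (4x4, takes a point from camera to world coordinates). Camera axes: x right, y up, looking along -z (the intrinsics and any distortion apply to the point x, -y, -z); pixel columns grow to the right and rows downward; lengths in mm; the calibration is good to about 2 mm. A picture is of the moment at which its call begins. There is no depth.
- close_job(): hands the job in, once; it reports no verdict.
Trained networks look in the newest picture that a camera, given by its name, has taken for a name from the list of things; names that differ only in an ending like _2 or _b are one class to them, and where a whole thing is asked for, a point or a joint stands for the part that bears it (a point fixed in the world has none). Each returns a list of dicts, best first, with "score" (0 to 1); they miss things now and then, are a little off and sometimes report something else, mostly with a low value. They report only what shows in the picture. A call takes as long as a camera call. They do not tell look-alikes from the thing itself.
- search_frame(camera, label): "position" ([x, y, z] in mm, in the coordinates of the camera as it stood for that picture, good to about 4 mm: the middle of the surface that is visible of it).
- spot_point(camera, label): "position" ([x, y, z] in mm, in the coordinates of the camera as it stood for that picture, good to about 4 mm: a listed point, or the origin of a listed thing).
The state is a dict: "time": time; "joint_positions": joint angles; "dq": joint speeds; "tau": joint torques, N m; "tool_pos": TCP position; "tcp_rot": TCP orientation; "contact_force": force on the tool from outside, world axes, zero at the start; "moment": the same for the moment, N m; "grip_width": finger opening in mm.
Only numpy, scipy, OpenCV 4.12 (cv2) and the standard library are available. Lean on these libraries where they do the work, as an engineer would, in place of code of your own. Each camera call takes 0.05 s, during which the arm holds its last target.

TASK

Pick up the lipped nozzle basket and gently hook its bent lip over the near wall of the rinse pan, about two centimetres to the right of the steel stop bracket, so that it hangs inside the pan fully down on the rim. Then push it gently along the rim up to the bracket, hold it lightly pressed there for a moment, and let it hang, touching or nearly touching the bracket; leave everything else where it is.

Things in the scene. Friction and masses are not known exactly. Their poses are not given: they have to be found in the camera images.
- basket: Sheet-steel basket, open box 50 (x) x 70 (y) x 50 mm, about 0.22 kg, two nozzles fixed inside. Origin: centre of its underside; z up. On its -x side the sheet rises to 73 mm and bends over outwards into a lip as wide as the basket (see basket_lip). Two straps at its ends carry a black grip bar. The caddy is alike but has no lip
- basket_grip (a point): Centre of the basket's black grip bar, 16 (x) x 70 (y) x 22 mm (z), 116 mm above the basket's underside, over its middle; axes of the basket. Pinch it from above across its 16 mm (fingers closing along the basket's x)
- basket_lip (a point): Middle of the lip's slot, on the underside of the lip's bridge: 28.25 mm towards -x and 46 mm below basket_grip, 70 mm above the basket's underside; axes of the basket. The slot is 6.5 mm wide between the rising sheet (outer face at basket x = -25 mm) and the flap (2.5 mm thick), which points down and ends 15 mm below this point
- basket_edge (a point): The end of the lip towards the basket's +y: 35 mm along +y from basket_lip. With the basket hung in the pan, this end (robot's left) is the one nearest the stop; the end walls of the box are level with it
- stand: Black rubber base fixed to the table, 300 (x) x 290 (y) x 6 mm; origin: centre of its underside. On it stands an open metal pan 220 (x) x 280 (y) x 100 mm, walls 4 mm thick, parallel to the base. The pan stands up to 8 mm forward or back (x) of the base's middle, never sideways; how far is not reported. Light pushes do not shift it
- rim_ref (a point): Point of the base: where the top middle of the near (-x) wall's rim is when the pan stands mid-way; 106 mm above the table. The true wall is parallel, same height, up to 8 mm off in x: find it by touch or sight. Axes: +x from the near wall into the pan, +y along it to the robot's left. Fully hooked: basket_lip at this height on the true rim, axes along these
- stop: Rigid steel bracket fixed to the base, 20 mm wide (y): a post outside the near wall, an arm over the rim (16 to 24 mm above it) and a leg down inside the pan (14 to 30 mm from rim_ref's line, to 46 mm below the rim). It does not touch the pan. It stands 10 to 80 mm left (+y) of the wall's middle. Origin as stop_face
- stop_face (a point): The bracket's stop face (its right, -y face), on rim_ref's line at rim height; axes of the base. The bracket lies on its +y side. The basket's left end wall, level with basket_edge, meets the leg
- caddy: Bystander: basket of the same size and grip without a lip, standing on the table on the other side of the pan; it and the lipped basket may swap sides
- cutter: Bystander: steel ring cutter, 60 mm across, 35 mm high, standing on the pan's floor in its far half
- colour_bottle: Bystander: small colour bottle, 34 mm across, 75 mm high
- sprinkles: Bystander: amber jar, 60 mm across, 90 mm high
- palette_knife: Bystander: spatula lying on the table to the left
- nozzle: Bystander: steel cone nozzle 26 mm across, 45 mm high, standing on the table to the left, nearer the robot than the pan
- fondant_smoother: Bystander: flat white plate 130 x 70 x 12 mm on the table to the right
Mind the look-alikes: they are no part of the job. What is shaped like the basket but yellow is not meant.

How it is judged:
By the outcome, as a careful person would: the job done as asked, in the order asked, and still so for the second after the job is handed in, with the robot touching nothing.
It also fails if it takes over 51 s, if anything falls off the work surface, if the arm or the gripper's body presses on something with over 40 N, if the wrist force passes 120 N, or if a joint passes its speed limit or range.

## Working session

There is one attempt and no reset: what is moved stays moved. The work goes in short steps, Python scripts to look and compute and a shell command to move; the robot and the scene stay as the last step left them, time stands still between calls to the robot, and variables do not carry over. Pictures are saved under pics/ and viewed, and the job is handed in when it is done.

```bash
mkdir -p pics
cat > h.py <<'E'
from plant import *
import numpy as np, cv2
def cap(n,fn):
    c=capture(n); cv2.imwrite('pics/'+fn,c['img'][:,:,::-1]); return c
def proj(c,p):
    T=np.linalg.inv(c['world_from_camera']); q=T@np.append(p,1)
    f=c['img'].shape[0]/2/np.tan(np.radians(c['vertical_fov']/2))
    return c['cx']+f*q[0]/-q[2], c['cy']+f*-q[1]/-q[2]
def ray(c,u,v,z):
    f=c['img'].shape[0]/2/np.tan(np.radians(c['vertical_fov']/2))
    W=np.array(c['world_from_camera']); d=W[:3,:3]@np.array([(u-c['cx'])/f,-(v-c['cy'])/f,-1]); o=W[:3,3]
    return o+d*(z-o[2])/d[2]
def w(c,p): return (np.array(c['world_from_camera'])@np.append(p,1))[:3]
E
python3 - <<'E'
from h import *
np.set_printoptions(precision=1,suppress=True)
o=get_obs(); print(o)
for n in ['scene','side','wrist']:
    c=cap(n,n+'0.png'); print(n,c.keys(),c['vertical_fov'],c['cx'],c['cy']);print(np.array(c['world_from_camera']))
    for l in ['basket_grip','basket_lip','basket_edge','rim_ref','stop_face','stand','basket','caddy']:
        print(l,[(round(r['score'],2),w(c,r['position'])) for r in spot_point(n,l)][:3])
E
```

```text
{'time': 0.0, 'joint_positions': array([-0.1,  0.3,  1.5, -0. ,  1.3, -0.1]), 'dq': array([ 0.,  0.,  0., -0.,  0.,  0.]), 'tau': array([  0. , -43.1, -24.4,   0.1,   0.1,  -0. ]), 'tool_pos': array([524.6,   0.1, 248.1]), 'tcp_rot': array([-3.1,  0. ,  0. ]), 'contact_force': array([0.8, 0.4, 1.5]), 'moment': array([-0.,  0., -0.]), 'grip_width': 91.67998930852971}
scene dict_keys(['img', 'vertical_fov', 'cx', 'cy', 'world_from_camera']) 50.392893746794265 272.0017210984213 201.74496805893497
[[ -0.9  -0.3   0.4 954. ]
 [  0.5  -0.5   0.7 823.1]
 [ -0.    0.8   0.6 737.5]
 [  0.    0.    0.    1. ]]
basket_grip [(0.92, array([ 419.1, -234.8,  113.9])), (0.82, array([ 506.4, -333.1,  110.7]))]
basket_lip [(0.84, array([ 435.3, -256.9,   67.6])), (0.6, array([ 481.2, -332. ,   64.8]))]
basket_edge [(0.85, array([ 480. , -291.2,   69.3])), (0.72, array([ 401.7, -273.7,   69.7])), (0.36, array([ 660.2, -278.8,   -2.5]))]
rim_ref [(0.68, array([508.7,  57.1, 104.7])), (0.17, array([641.5, 302.5,  -1.6]))]
stop_face [(0.73, array([523.5, 123.6, 105.7]))]
stand [(0.75, array([620.6,  43.8,
[... 851 characters left out ...]
ce []
stand [(0.81, array([612.4,  44. ,  -4.4])), (0.2, array([521. , 447.9,   0.8]))]
basket [(0.94, array([ 418.8, -232.6,   -2.6])), (0.8, array([ 513.4, -328.1,   -3.4]))]
caddy [(0.6, array([524.6, 303.9,   0.7]))]
wrist dict_keys(['img', 'vertical_fov', 'cx', 'cy', 'world_from_camera']) 65.51180559424051 281.6809289156558 209.61626889539764
[[  1.   -0.    0.  523.8]
 [ -0.    1.    0.3  79.5]
 [ -0.   -0.3   1.  384.3]
 [  0.    0.    0.    1. ]]
basket_grip []
basket_lip []
basket_edge []
rim_ref [(0.95, array([499.8,  63.9, 106.7]))]
stop_face [(0.67, array([515.1, 121.4, 107.9]))]
stand [(0.74, array([613.7,  45.5,  -3.5]))]
basket [(0.8, array([ 418.5, -229.4,    0.2]))]
caddy []
```

```bash
python3 -c "
import cv2
cv2.imwrite('pics/s0crop.png',cv2.resize(cv2.imread('pics/scene0.png')[100:300,30:300],None,fx=2.9,fy=2.9,interpolation=2))"
```

```text
(no output)
```

View pics/scene0.png

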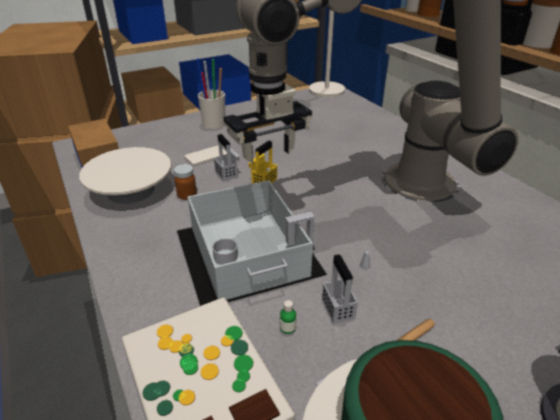

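View pics/side0.png

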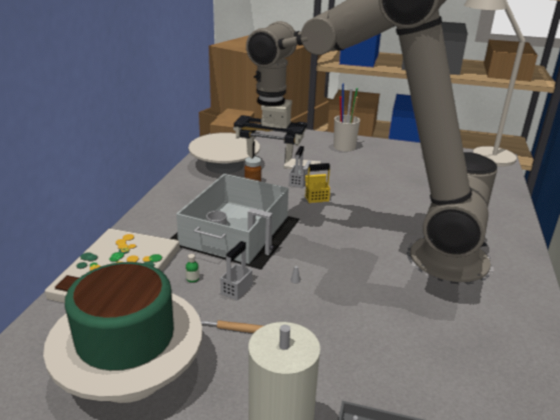

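View pics/wrist0.png

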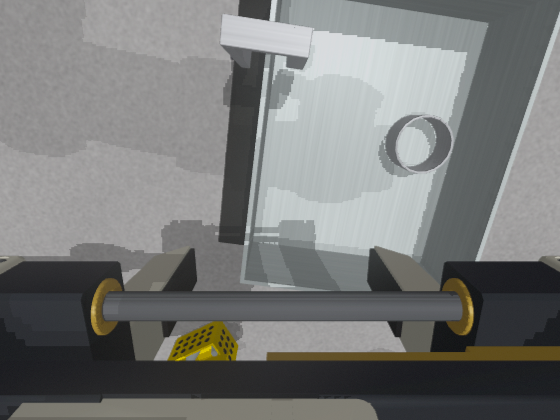

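View pics/s0crop.png

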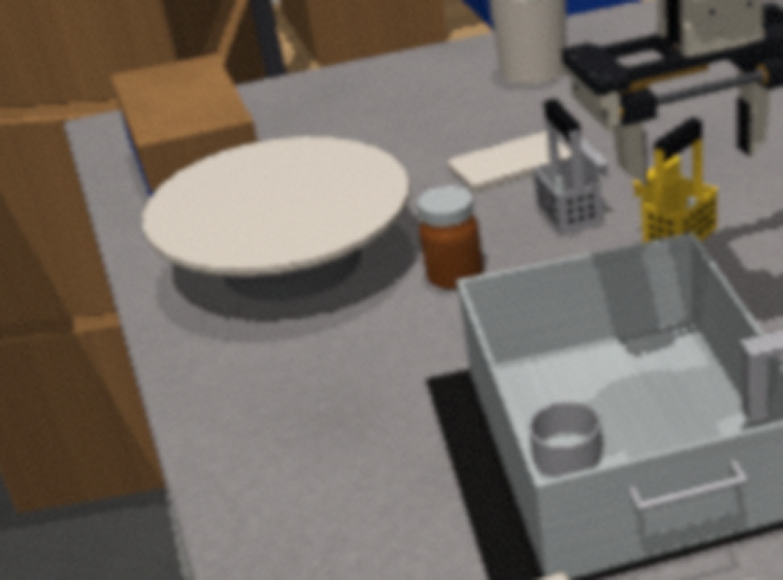

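The candidates for the basket are:
- Grey basket at scene (227,160). It has a lip on the side facing the robot.
- Yellow basket at (264,165), a look-alike and not meant.
- Grey caddy at (340,290), on the left with no lip.

I choose the grey one at (227,160), around world (510,-331). The wrist view shows the pan, with the bracket at (265,38) and the near rim along about x=255. Next I'll move in for a close view.

```bash
python3 -m handwheel '{"translation":[[0,-0.33,0],[0,-0.33,0],[0,-0.33,0],[0,-0.33,0],[0,-0.33,0],[0,-0.33,0],[0,-0.33,0],[0,-0.33,0]],"twist":[0,0,0,0,0,0,0,0]}' 0
python3 - <<'E'
from h import *
np.set_printoptions(precision=1,suppress=True)
c=cap('wrist','w1.png')
import pickle; pickle.dump(c,open('w1.pkl','wb'))
for l in ['basket_grip','basket_lip','basket_edge','basket']:
        print(l,[(round(r['score'],2),w(c,r['position'])) for r in spot_point('wrist',l)][:3])
o=get_obs();print(o['time'],o['tool_pos'],o['tcp_rot'])
E
```

```text
time: 2.35
tool_pos: [524.5, -404.4, 249.2]
tcp_rot: [-3.141, -0.002, 0.007]
contact_force: [0.4, -0.0, 0.6]
grip_width: 91.5
basket_grip [(0.68, array([ 501.7, -330.8,  121.7]))]
basket_lip [(0.97, array([ 428. , -256.1,   68.4])), (0.56, array([ 476.1, -329.7,   71.1]))]
basket_edge [(0.82, array([ 401.1, -275. ,   66.3])), (0.67, array([ 477.7, -292.7,   71.1]))]
basket [(0.94, array([ 421.7, -231.6,    1. ])), (0.59, array([ 505.6, -326.1,   -0.3]))]
2.6 [ 524.6 -402.3  248.9] [-3.1 -0.   0. ]
```

View pics/w1.png

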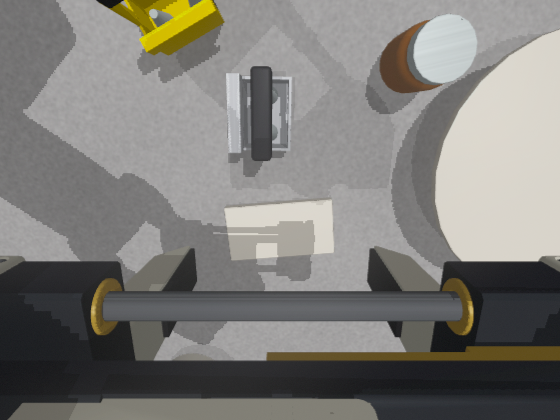

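The close crop shows the grey lipped basket at px (262,112), with its lip plate to the left at (234,113). The yellow one is at the top left. The basket's yaw is near zero.

Run:
```python
import pickle
from h import *
np.set_printoptions(precision=1,suppress=True)
c=pickle.load(open('w1.pkl','rb')); im=cv2.imread('pics/w1.png')
cv2.imwrite('pics/w1c.png',cv2.resize(im[40:190,190:330],None,fx=4,fy=4,interpolation=0))
g=cv2.cvtColor(im,cv2.COLOR_BGR2GRAY)[50:175,240:285]
m=(g<75).astype(np.uint8); n,l,s,ce=cv2.connectedComponentsWithStats(m); k=1+s[1:,4].argmax()
ys,xs=np.where(l==k); print(s[k])
for y in range(62,165,12):
    r=xs[ys==y-50]
    if len(r): print(y,r.min()+240,r.max()+240,ray(c,r.min()+240,y,127),ray(c,r.max()+241,y,127))
for u,v in [(227,74),(240,74),(229,153),(241,153)]: print('lip',ray(c,u,v,72))
for p in ([508,-330,116],): print(proj(c,p))
print([(round(r['score'],2),w(c,r['position'])) for r in []])
```

```text
[  10   17   22   94 1241]
74 251 271 [ 500.1 -299.6  127. ] [ 515.5 -299.5  127. ]
86 251 271 [ 500.  -307.9  127. ] [ 515.5 -307.8  127. ]
98 251 271 [ 499.8 -316.3  127. ] [ 515.5 -316.2  127. ]
110 251 271 [ 499.6 -324.9  127. ] [ 515.5 -324.8  127. ]
122 251 271 [ 499.4 -333.6  127. ] [ 515.5 -333.5  127. ]
134 252 271 [ 500.  -342.6  127. ] [ 515.5 -342.5  127. ]
146 251 271 [ 499.1 -351.7  127. ] [ 515.4 -351.6  127. ]
158 252 270 [ 499.7 -361.   127. ] [ 514.6 -360.9  127. ]
lip [ 474.  -294.4   72. ]
lip [ 485.6 -294.3   72. ]
lip [ 473.  -364.1   72. ]
lip [ 484.5 -364.    72. ]
(np.float64(262.9411476138677), np.float64(116.86308542423987))
[]
```

View pics/w1c.png

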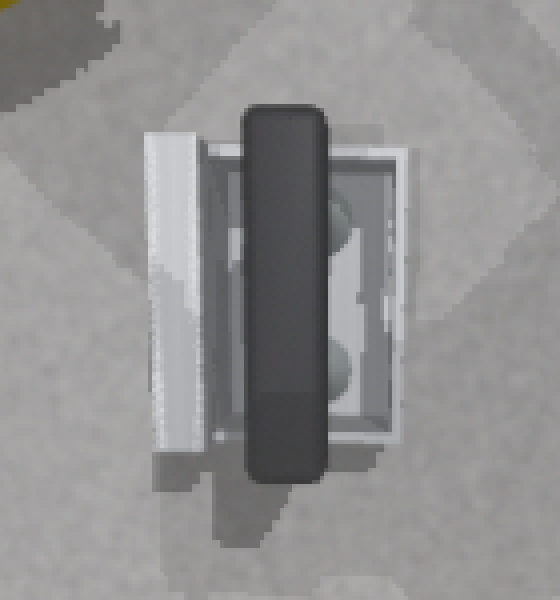

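```bash
python3 -m handwheel '{"translation":[[-0.057,0.243,-0.153],[-0.057,0.243,-0.153],[0,0,-0.15],[0,0,-0.15],[0,0,-0.087],[0,0,-0.087],[0,0,-0.087],[0,0,0]],"twist":[0,0,0,0,0,0,0,0]}' 0
python3 -c "
from h import *
o=get_obs();print(o['time'],o['tool_pos'],o['tcp_rot'],o['contact_force'])
cap('wrist','w2.png')"
```

```text
time: 3.6
tool_pos: [509.1, -318.0, 118.6]
tcp_rot: [3.141, -0.007, 0.017]
contact_force: [-0.1, -1.0, -0.4]
grip_width: 92.0
3.6 [ 509.10653132 -318.04946415  118.56152466] [ 3.14101688 -0.00656112  0.01744461] [-0.07546995 -0.97930067 -0.44415965]
```

View pics/w2.png

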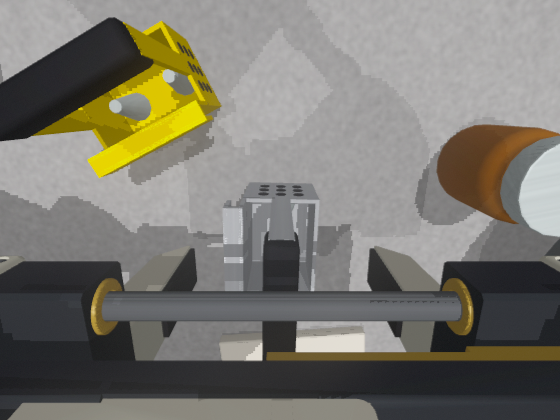

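```bash
python3 -m handwheel '{"translation":[[0,-0.03,0],[0,-0.03,0],[0,0,0],[0,0,0],[0,0,0],[0,0,0],[0,0,0],[0,0,0]],"twist":[-0.01,-0.01,0,0,0,0,0,0]}' 0
python3 -c "
from h import *
c=cap('wrist','w3.png')
o=get_obs();print(o['tool_pos'],o['tcp_rot'])
for l in ['basket_grip','basket_edge','basket']:
        print(l,[(round(r['score'],2),w(c,r['position'])) for r in spot_point('wrist',l)][:3])
print(proj(c,[507.6,-294.2,127]),proj(c,[507.6,-294.2,105]))
cv2.imwrite('pics/w3c.png',cv2.resize(c['img'][150:380,150:420,::-1],None,fx=2.5,fy=2.5))"
```

```text
time: 4.65
tool_pos: [510.0, -329.1, 121.0]
tcp_rot: [3.138, -0.01, -0.017]
contact_force: [-0.9, -0.0, 0.3]
grip_width: 91.8
[ 510.03116226 -329.01291513  120.90492311] [ 3.13821284 -0.00997691 -0.01692909]
basket_grip [(0.94, array([ 419.42868362, -230.11466935,  113.03871443])), (0.75, array([ 502.41949584, -333.46302334,  119.26148013]))]
basket_edge [(0.69, array([ 477.97133855, -290.61544136,   73.31398485])), (0.67, array([ 404.14825615, -270.76516077,   67.74273134]))]
basket [(0.97, array([ 420.27960657, -230.01553525,   -0.73279388])), (0.77, array([ 504.47752009, -330.51863553,   -0.8233029 ]))]
(np.float64(277.813080392103), np.float64(221.70014749359734)) (np.float64(277.908808066185), np.float64(206.69380836040924))
```

View pics/w3c.png

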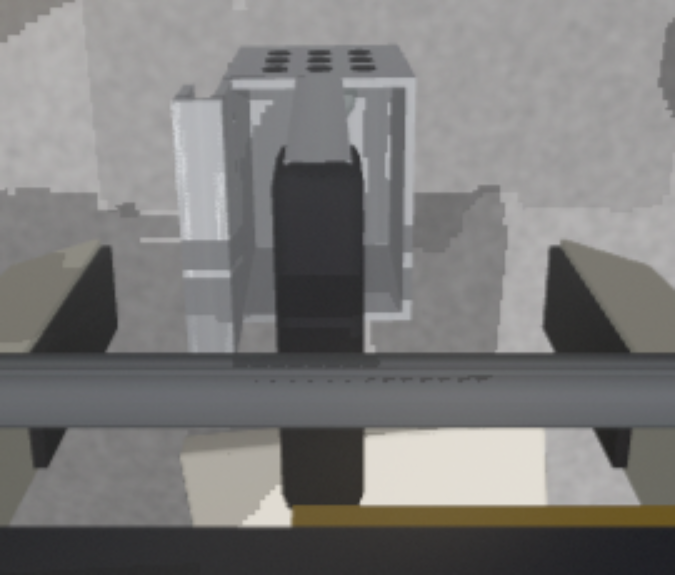

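```bash
python3 -m handwheel '{"translation":[[-0.015,0,-0.01],[0,0,0],[0,0,0],[0,0,0],[0,0,0],[0,0,0],[0,0,0],[0,0,0]],"twist":[0,0,0,0,0,0,0,0]}' 255
python3 -c "
from h import *
c=cap('wrist','w4.png')
o=get_obs();print(o['tool_pos'],o['tcp_rot'],o['contact_force'])"
```

```text
time: 5.85
tool_pos: [507.6, -329.1, 119.4]
tcp_rot: [3.138, -0.01, -0.017]
contact_force: [0.0, 0.6, 0.4]
grip_width: 16.2
[ 507.59617481 -329.15287843  119.35924731] [ 3.13802175 -0.00997044 -0.01695793] [-0.69853673 -0.3949209   0.06257011]
```

View pics/w4.png

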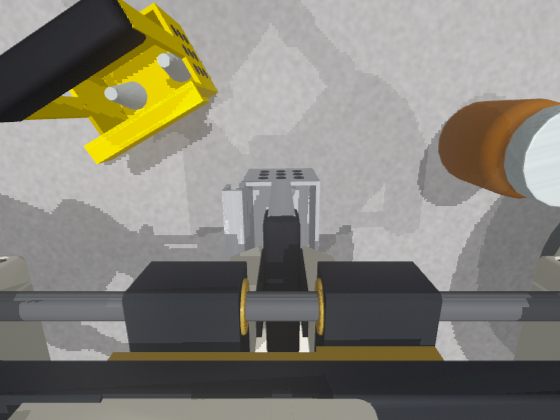

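```bash
python3 -m handwheel '{"translation":[[0,0,0.1],[0,0,0.2],[0,0,0.25],[0,0,0.25],[0,0.05,0.2],[0,0.12,0.1],[0.02,0.2,0.03],[0.02,0.25,0]],"twist":[0,0,0,0,0,0,0,0]}'
python3 -m handwheel '{"translation":[[0.03,0.25,0],[0.03,0.25,0],[0.02,0.25,0],[0.02,0.2,0],[0,0.13,0],[0,0.06,0],[0,0,0],[0,0,0]],"twist":[0,0,0,0,0,0,0,0]}'
python3 - <<'E'
from h import *
import pickle
np.set_printoptions(precision=1,suppress=True)
for n in ['wrist','scene']:
    c=cap(n,n[0]+'5.png');pickle.dump(c,open(n+'5.pkl','wb'))
    for l in ['rim_ref','stop_face','stand','basket_grip','basket_lip','basket_edge']:
        print(l,[(round(r['score'],2),w(c,r['position'])) for r in spot_point(n,l)][:2])
o=get_obs();print(o['time'],o['tool_pos'],o['tcp_rot'],o['contact_force'],o['grip_width'])
E
```

```text
time: 6.9
tool_pos: [511.3, -232.6, 296.8]
tcp_rot: [3.14, -0.009, -0.021]
contact_force: [1.2, 0.1, -3.0]
grip_width: 15.8
time: 7.9
tool_pos: [522.0, -47.8, 295.4]
tcp_rot: [-3.139, -0.002, -0.015]
contact_force: [0.2, -0.3, -2.7]
grip_width: 15.8
rim_ref [(0.83, array([498.3,  62. , 106.5]))]
stop_face [(0.73, array([509.9, 121.1, 107.3]))]
stand [(0.96, array([612.6,  42.3,   1.2]))]
basket_grip [(0.61, array([515.8, -47.2, 293.8]))]
basket_lip [(0.6, array([493.4, -48.7, 248.8]))]
basket_edge [(0.73, array([488.8, -13. , 245.9])), (0.62, array([501.5,  60.4, 104.5]))]
rim_ref [(0.62, array([508. ,  55.5, 101.7])), (0.3, array([520.1, 120.5, 105.1]))]
stop_face [(0.76, array([521.4, 124.5, 107.1]))]
stand [(0.95, array([618.6,  44.8,  -1.6])), (0.54, array([522.2, 121.7, 105.1]))]
basket_grip [(0.65, array([519.4, -48.8, 290.4]))]
basket_lip [(0.86, array([495.4, -50.3, 240.6])), (0.72, array([ 431.6, -259. ,   67.7]))]
basket_edge [(0.62, array([496.5,  -8.5, 245.5]))]
8.6 [522.1 -47.4 295.5] [-3.1 -0.  -0. ] [-0.5  1.5 -3.2] 16.25539700620424
```

View pics/w5.png

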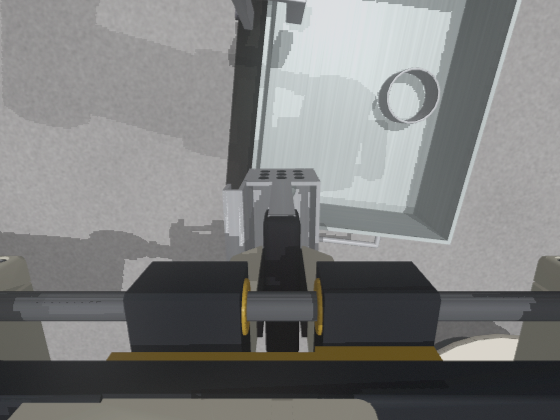

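View pics/s5.png

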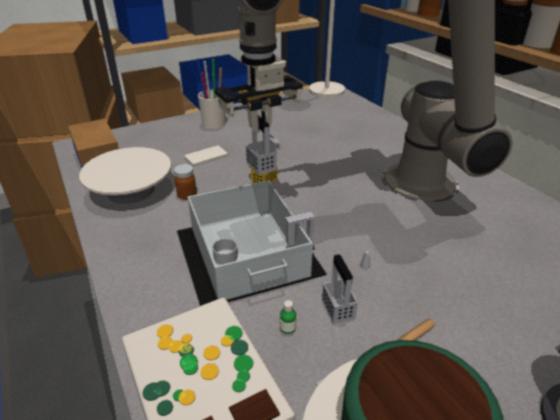

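```bash
python3 -c "
import cv2
im=cv2.imread('pics/w5.png')
cv2.imwrite('pics/w5c.png',cv2.resize(im[0:190,210:330],None,fx=3.1,fy=3.1,interpolation=0) if 0 else cv2.resize(im[0:145,215:335],None,fx=4,fy=4,interpolation=0))
im=cv2.imread('pics/wrist0.png')
cv2.imwrite('pics/w0c.png',cv2.resize(im[0:145,205:345],None,fx=4,fy=4,interpolation=0))
cv2.imwrite('pics/w5d.png',cv2.resize(im[145:290,205:345],None,fx=4,fy=4,interpolation=0))
"
```

```text
(no output)
```

View pics/w5c.png

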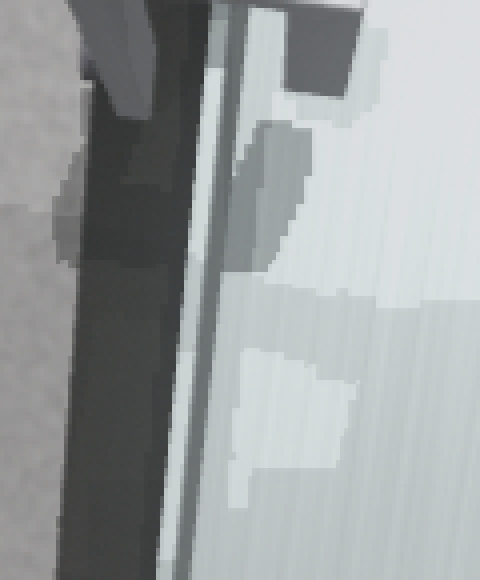

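View pics/w0c.png

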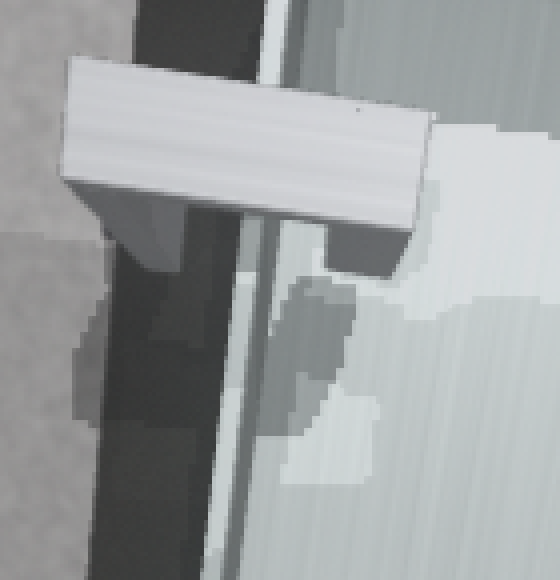

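View pics/w5d.png

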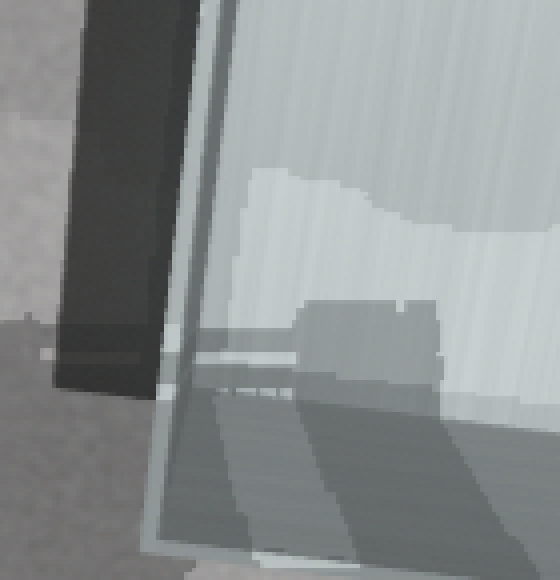

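Run:
```python
import pickle
from h import *
np.set_printoptions(precision=1,suppress=True)
c=pickle.load(open('wrist5.pkl','rb')); g=cv2.cvtColor(c['img'],cv2.COLOR_RGB2GRAY).astype(int)
pts=[]
for v in range(20,160,8):
    r=g[v,240:285]; d=np.diff(r); a=d.argmax(); b=a+1+d[a+1:a+10].argmin()
    u0,u1=240+a+1,240+b+1   # boundaries
    p0=ray(c,u0-.5,v,106);p1=ray(c,u1-.5,v,106); pts.append((p0,p1)); print(v,u0,u1,p0[:2],p1[:2])
m=np.array([(a+b)/2 for a,b in pts])
k=np.polyfit(m[:,1],m[:,0],1);print('x=',k, 'yaw',-np.arctan(k[0]), 'x at y=60,122',np.polyval(k,[60,122]))
# bar & basket in held view
for p in ([522.1,-47.4,291],):
  print(proj(c,p))
r=g[225,245:320];print(r)
print([ (v,g[v,282]) for v in range(195,225)])
# basket: front top edges
print('lip edges row 200', g[200,215:255])
# bracket arm left/right edge
```

```text
20 266 271 [508.8 108.7] [513.3 108.7]
28 265 270 [507.8 102.4] [512.2 102.3]
36 264 269 [506.7  96. ] [511.1  95.9]
44 264 268 [506.5  89.5] [510.1  89.5]
52 263 267 [505.4  82.9] [509.   82.9]
60 262 267 [504.2  76.3] [508.8  76.2]
68 261 266 [503.1  69.6] [507.7  69.5]
76 261 265 [502.9  62.7] [506.6  62.7]
84 260 264 [501.7  55.8] [505.4  55.7]
92 259 263 [500.5  48.8] [504.3  48.7]
100 258 263 [499.3  41.7] [504.   41.6]
108 257 262 [498.1  34.5] [502.9  34.4]
116 257 261 [497.8  27.2] [501.7  27.1]
124 256 260 [496.6  19.8] [500.4  19.7]
132 255 259 [495.3  12.3] [499.2  12.2]
140 254 258 [494.1   4.7] [498.    4.6]
148 262 264 [501.6  -3.2] [503.6  -3.2]
156 253 257 [492.5 -10.9] [496.4 -10.9]
x= [  0.1 497. ] yaw -0.12250626764171671 x at y=60,122 [504.4 512. ]
(np.float64(284.68091801052753), np.float64(282.1488586298898))
[100 102 102 100  93  91  92  91  92 110 119 119 119 120 120 120 120 120
  70  47  51  49  47  50  51  51  51  52  51  51  51  52  52  52  53  53
  52  52  52  52  52  53  52  52  53  51  54  52  54  52  52  52  53  49
  50  75 116 121 121 121 119 119 121 
[... 183 characters left out ...]
(201, np.int64(120)), (202, np.int64(121)), (203, np.int64(120)), (204, np.int64(121)), (205, np.int64(120)), (206, np.int64(120)), (207, np.int64(120)), (208, np.int64(118)), (209, np.int64(118)), (210, np.int64(120)), (211, np.int64(119)), (212, np.int64(119)), (213, np.int64(119)), (214, np.int64(105)), (215, np.int64(114)), (216, np.int64(63)), (217, np.int64(47)), (218, np.int64(48)), (219, np.int64(49)), (220, np.int64(50)), (221, np.int64(51)), (222, np.int64(53)), (223, np.int64(51)), (224, np.int64(52))]
lip edges row 200 [165 166 164 163 159 159 161 165 176 171 170 179 173 172 171 171 171 173
 175 174 172 172 171 171 170 169 168 144 110 102 104 102 102 101 103 102
 104 102 132 165]
```

Run:
```python
import pickle
from h import *
np.set_printoptions(precision=2,suppress=True)
c=pickle.load(open('wrist5.pkl','rb'));s=pickle.load(open('scene5.pkl','rb'))
print('leg bottom', ray(c,286,22.5,60),ray(c,302,24,60))
print('bar end',ray(c,282,215.5,303),'box end top',ray(c,249,169,226),ray(c,315,169,226),'lip end',ray(c,225,187,249),ray(c,242,187,249))
cv2.imwrite('pics/w5e.png',cv2.resize(c['img'][155:265,210:340,::-1],None,fx=5,fy=5,interpolation=0))
cv2.imwrite('pics/s5c.png',cv2.resize(s['img'][170:300,180:330,::-1],None,fx=4.5,fy=4.5,interpolation=0))
y=-0.138;e=np.array([np.cos(y),np.sin(y)]);n=np.array([-np.sin(y),np.cos(y)])
print('rim pts z106 in scene',[proj(s,[505.4+n[0]*t,69.6+n[1]*t,106]) for t in (-100,0,50)])
```

```text
leg bottom [527.7  117.12  60.  ] [543.9  115.53  60.  ]
bar end [521.34  -9.88 303.  ] box end top [500.7   -3.44 226.  ] [542.45  -4.06 226.  ] lip end [488.91  -9.67 249.  ] [498.61  -9.82 249.  ]
rim pts z106 in scene [(np.float64(276.04111851555814), np.float64(188.64589941127727)), (np.float64(290.65000415825693), np.float64(209.71712636251291)), (np.float64(298.76760449188214), np.float64(221.42560318358576))]
```

View pics/w5e.png

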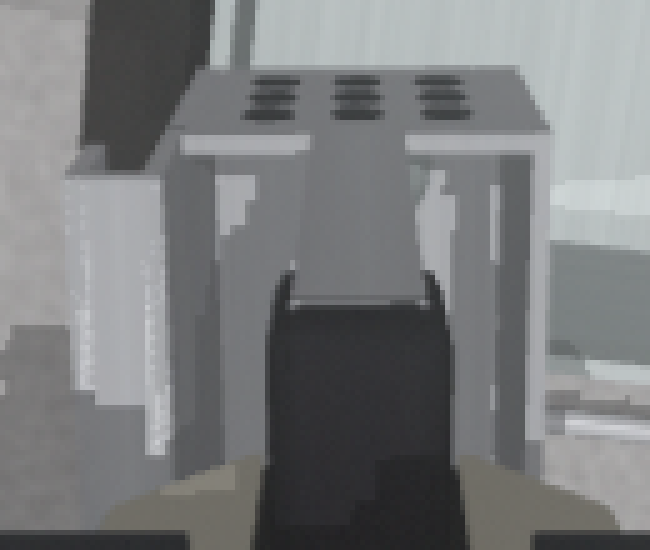

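View pics/s5c.png

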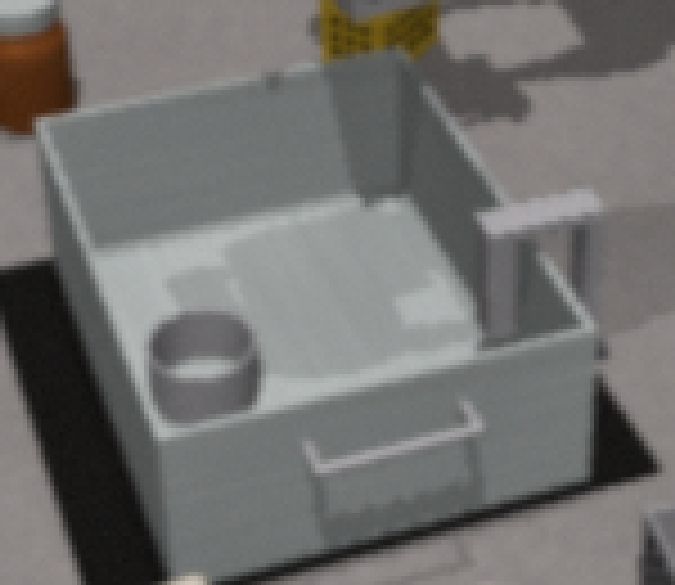

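```bash
python3 -m handwheel '{"translation":[[0.02,0.1,0],[0.03,0.17,0],[0.03,0.17,0],[0.03,0.12,0],[0.02,0.08,0],[0.01,0.04,0],[0,0,0],[0,0,0]],"twist":[-0.015,-0.02,-0.02,-0.02,-0.004,0,0,0]}'
python3 - <<'E'
from h import *
import pickle
np.set_printoptions(precision=3,suppress=True)
for n in ['wrist']:
    c=cap(n,n[0]+'6.png');pickle.dump(c,open(n+'6.pkl','wb'))
R=[get_obs() for _ in range(1)]
o=R[0];print(o['time'],o['tool_pos'],o['tcp_rot'],o['contact_force'],o['grip_width'])
E
```

```text
time: 9.6
tool_pos: [543.6, 56.6, 295.4]
tcp_rot: [-3.14, -0.002, -0.143]
contact_force: [-0.6, -1.0, -1.6]
grip_width: 15.9
9.65 [543.608  56.505 295.366] [-3.14  -0.002 -0.143] [-0.648  0.183 -2.775] 16.064303403710056
```

View pics/w6.png

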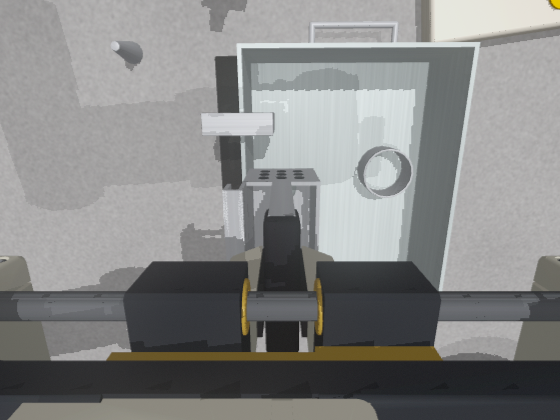

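Run:
```python
import pickle
from h import *
np.set_printoptions(precision=2,suppress=True)
c=pickle.load(open('wrist6.pkl','rb')); g=cv2.cvtColor(c['img'],cv2.COLOR_RGB2GRAY).astype(int)
m=[]
for v in list(range(56,112,5))+list(range(138,164,4)):
    r=g[v,225:262]; d=np.diff(r); a=d[:22].argmax(); b=a+1+d[a+1:a+9].argmin()
    p=(ray(c,225+a+.5,v,106)+ray(c,225+b+.5,v,106))/2; m.append(p); print(v,226+a,226+b,p[:2])
m=np.array(m);k=np.polyfit(m[:,1],m[:,0],1);print('slope',k,'yaw',-np.arctan(k[0]),np.polyval(k,[58,62,119]))
print('corner left outer', ray(c,239,44.5,106), 'far', ray(c,477,44.5,106))
print('arm right edge top z130', ray(c,202,134.5,130),ray(c,273,134.5,130),'left edge',ray(c,203,113,130),ray(c,273,112,130))
cv2.imwrite('pics/w6c.png',cv2.resize(c['img'][40:200,195:335,::-1],None,fx=3.7,fy=3.7,interpolation=0))
for u in (210,225,255,265): print(u,g[125:142,u], g[105:118,u])
```

```text
56 237 242 [522.   187.79]
61 237 242 [521.25 183.68]
66 237 242 [520.49 179.53]
71 237 242 [519.73 175.34]
76 238 242 [519.42 171.06]
81 238 242 [518.64 166.81]
86 238 243 [518.32 162.45]
91 239 243 [518.   158.06]
96 239 243 [517.21 153.7 ]
101 239 243 [516.41 149.3 ]
106 239 243 [515.61 144.87]
111 239 244 [515.27 140.33]
138 241 245 [512.23 115.29]
142 240 245 [511.07 111.59]
146 241 245 [510.87 107.71]
150 241 245 [510.18 103.88]
154 241 245 [509.49 100.02]
158 241 245 [508.79  96.14]
162 242 246 [509.08  92.08]
slope [  0.14 496.01] yaw -0.1361875899440704 [503.95 504.5  512.31]
corner left outer [523.71 197.13 106.  ] far [736.38 166.61 106.  ]
arm right edge top z130 [479.71 124.99 130.  ] [542.99 115.88 130.  ] left edge [484.52 143.05 130.  ] [545.9  135.08 130.  ]
210 [209 206 203 207 208 210 196 188 186 191 162 162 161 162 162 162 163] [164 162 161 160 159 160 163 151 188 190 193 209 211]
225 [211 207 205 209 210 212 199 189 187 191 138  78  67  68  67  69  67] [ 78  77  77  77  78  76  76  95 194 211 210 212 214]
255 [212 210 210 213 213 216 215 197 208 214 157 145 145 144 143 144 144] [206 205 205 205 205 206 205 176 207 214 215 216 216]
265 [214 195 193 194 194 197 195 192 190 191 145 145 146 146 145 145 146] [207 207 207 207 206 207 206 187 210 215 216 217 217]
```

View pics/w6c.png

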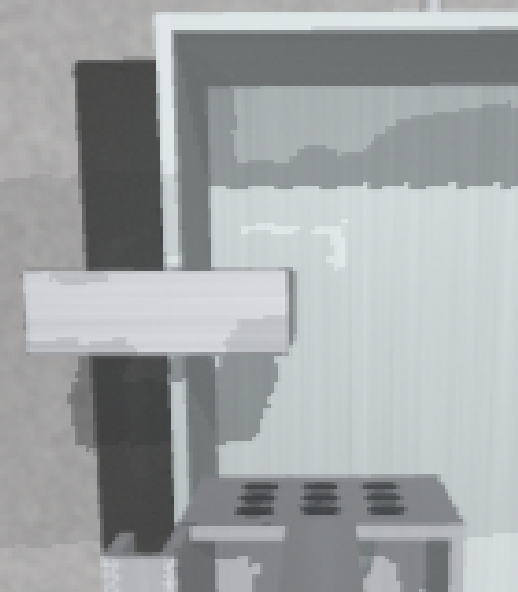

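```bash
python3 -m handwheel '{"translation":[[0,0,-0.1],[0,0,-0.17],[0,0,-0.17],[0,0,-0.14],[0,0,-0.09],[0,0,-0.05],[0,0,-0.03],[0,0,0]],"twist":[0,0,0,0,0,0,0,0]}'
python3 - <<'E'
from h import *
import pickle
np.set_printoptions(precision=3,suppress=True)
for n in ['wrist','side']:
    c=cap(n,n[0]+'7.png');pickle.dump(c,open(n+'7.pkl','wb'))
o=get_obs();print(o['time'],o['tool_pos'],o['tcp_rot'],o['contact_force'],o['grip_width'])
E
```

```text
time: 10.65
tool_pos: [542.3, 54.4, 175.8]
tcp_rot: [-3.141, -0.001, -0.145]
contact_force: [-0.1, 0.4, -1.9]
grip_width: 15.9
10.75 [542.604  54.41  176.268] [-3.141 -0.002 -0.145] [-0.175 -0.23  -2.125] 15.653384677856018
```

View pics/w7.png

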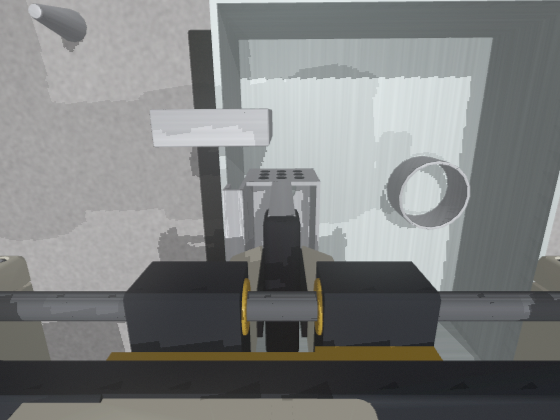

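Run:
```python
import pickle
from h import *
np.set_printoptions(precision=2,suppress=True)
c=pickle.load(open('wrist7.pkl','rb')); g=cv2.cvtColor(c['img'],cv2.COLOR_RGB2GRAY).astype(int)
cv2.imwrite('pics/w7c.png',cv2.resize(c['img'][90:250,180:330,::-1],None,fx=4,fy=4,interpolation=0))
m=[]
for v in list(range(20,105,6))+list(range(150,184,4)):
    r=g[v,205:250]; d=np.diff(r); a=d[:25].argmax(); b=a+1+d[a+1:a+12].argmin()
    p=(ray(c,205+a+.5,v,106)+ray(c,205+b+.5,v,106))/2; m.append(p); print(v,206+a,206+b,p[:2])
m=np.array(m);k=np.polyfit(m[:,1],m[:,0],1);print('yaw',-np.arctan(k[0]),np.polyval(k,[58,62,119]))
y=-.1425;e=np.array([np.cos(y),np.sin(y)]);t=np.array([542.5,54.4])
print('TCP to rim along e',((t-m[:,:2])@e))
for v in (145.,):
  for u in (160,260): print(ray(c,u,v,130))
```

```text
20 210 218 [521.72 186.38]
26 211 218 [521.39 183.4 ]
32 211 218 [520.77 180.44]
38 211 219 [520.42 177.4 ]
44 212 219 [520.08 174.34]
50 212 219 [519.44 171.29]
56 213 220 [519.37 168.12]
62 213 220 [518.73 165.01]
68 213 220 [518.08 161.87]
74 214 221 [518.   158.61]
80 214 221 [517.34 155.4 ]
86 215 222 [517.25 152.08]
92 215 222 [516.58 148.8 ]
98 215 222 [515.91 145.5 ]
104 216 223 [515.81 142.08]
150 219 225 [511.89 115.08]
154 219 225 [511.4  112.65]
158 219 226 [511.22 110.16]
162 220 226 [511.03 107.65]
166 220 226 [510.53 105.16]
170 220 226 [510.03 102.66]
174 220 227 [509.84 100.09]
178 221 227 [509.65  97.51]
182 221 227 [509.14  94.95]
yaw -0.13638717291423483 [504.07 504.62 512.44]
TCP to rim along e [39.31 39.22 39.41 39.32 39.23 39.43 39.05 39.24 39.44 39.05 39.25 38.86
 39.06 39.26 38.87 38.92 39.06 38.88 38.71 38.85 38.99 38.82 38.64 38.78]
[483.82 124.72 130.  ]
[538.03 116.76 130.  ]
```

View pics/w7c.png

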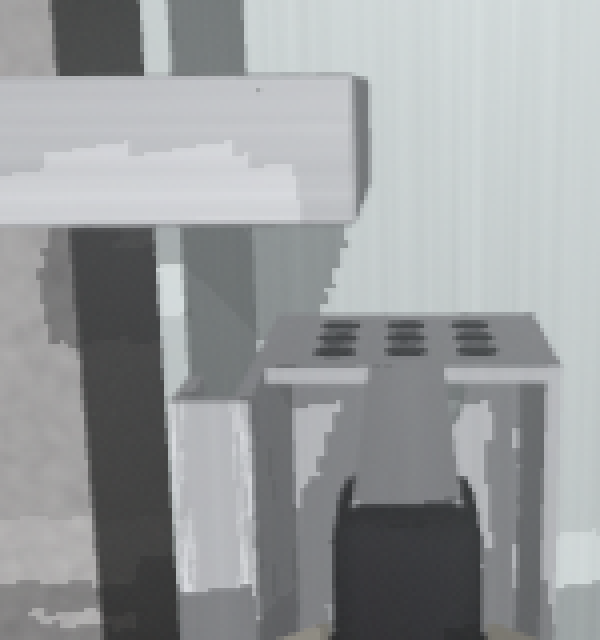

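```bash
python3 -m handwheel '{"translation":[[-0.015,0.002,0],[-0.015,0.002,0],[-0.014,0.002,0],[-0.014,0.002,0],[0,0,0],[0,0,0],[0,0,0],[0,0,0]],"twist":[0.005,0,0,0,0,0,0,0]}'
python3 - <<'E'
from h import *
import pickle
np.set_printoptions(precision=3,suppress=True)
c=cap('wrist','w8.png');pickle.dump(c,open('wrist8.pkl','wb'))
o=get_obs();print(o['time'],o['tool_pos'],o['tcp_rot'],o['contact_force'],o['grip_width'])
g=cv2.cvtColor(c['img'],cv2.COLOR_RGB2GRAY).astype(int)
cv2.imwrite('pics/w8c.png',cv2.resize(c['img'][90:250,180:330,::-1],None,fx=4,fy=4,interpolation=0))
m=[]
for v in list(range(20,105,6))+list(range(150,184,4)):
    r=g[v,215:265]; d=np.diff(r); a=d[:30].argmax(); b=a+1+d[a+1:a+12].argmin()
    m.append((ray(c,215+a+.5,v,106)+ray(c,215+b+.5,v,106))/2)
m=np.array(m);y=-.139;e=np.array([np.cos(y),np.sin(y)]);print(((o['tool_pos'][:2]-m[:,:2])@e))
E
```

```text
time: 11.75
tool_pos: [533.8, 55.7, 177.6]
tcp_rot: [-3.14, -0.004, -0.137]
contact_force: [-0.5, 0.0, -2.3]
grip_width: 15.7
11.8 [533.809  55.766 177.551] [-3.14  -0.004 -0.137] [ 0.384  0.204 -1.591] 15.935039492105364
[30.011 30.141 30.272 30.118 29.963 30.095 30.229 30.072 29.914 30.048
 30.184 30.321 29.862 29.999 30.138 29.991 30.087 29.868 29.965 30.062
 30.16  29.938 29.714 29.812]
```

View pics/w8c.png

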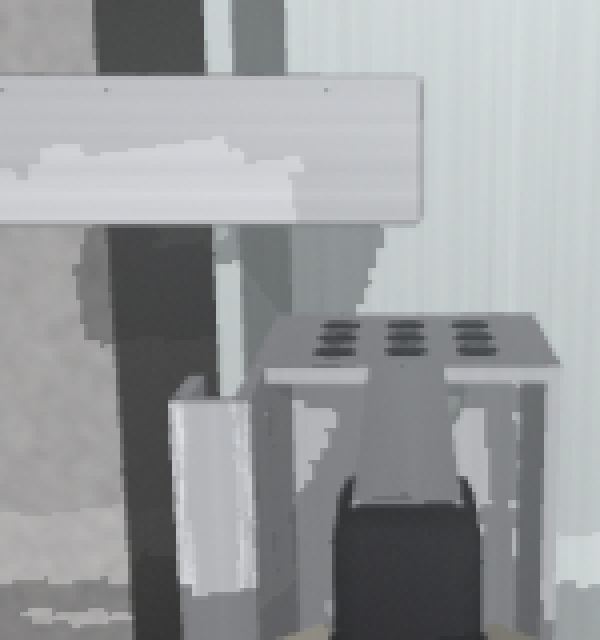

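```bash
python3 -m handwheel '{"translation":[[-0.005,0.0007,0],[-0.005,0.0007,0],[0,0,0],[-0.005,0.0007,0],[0,0,0],[0,0,0],[0,0,0],[0,0,0]],"twist":[0,0,0,0,0,0,0,0]}'
```

```text
time: 12.8
tool_pos: [532.3, 56.0, 177.8]
tcp_rot: [-3.14, -0.006, -0.137]
contact_force: [0.8, -0.1, -1.8]
grip_width: 15.8
```

```bash
python3 -m handwheel '{"translation":[[-0.005,0.0007,0],[-0.005,0.0007,0],[-0.005,0.0007,0],[0,0,0],[0,0,0],[0,0,0],[0,0,0],[0,0,0]],"twist":[0,0,0,0,0,0,0,0]}'
```

```text
time: 13.8
tool_pos: [531.6, 56.0, 178.1]
tcp_rot: [-3.14, -0.011, -0.138]
contact_force: [3.5, -1.0, -4.2]
grip_width: 15.6
```

```bash
python3 -m handwheel '{"translation":[[0.009,-0.001,0],[0,0,0],[0,0,0],[0,0,-0.02],[0,0,-0.02],[0,0,-0.02],[0,0,-0.01],[0,0,0]],"twist":[0,0,0,0,0,0,0,0]}'
python3 - <<'E'
from h import *
np.set_printoptions(precision=3,suppress=True)
c=cap('wrist','w9.png');s=cap('side','d9.png')
o=get_obs();print(o['time'],o['tool_pos'],o['tcp_rot'],o['contact_force'],o['grip_width'])
cv2.imwrite('pics/w9c.png',cv2.resize(c['img'][90:250,180:330,::-1],None,fx=4,fy=4,interpolation=0))
E
```

```text
time: 14.8
tool_pos: [532.1, 56.1, 167.0]
tcp_rot: [-3.14, -0.008, -0.137]
contact_force: [2.2, -0.6, -2.1]
grip_width: 15.8
14.9 [532.07   56.131 167.006] [-3.14  -0.008 -0.137] [ 1.564  0.266 -2.459] 15.943905352523384
```

View pics/w9c.png

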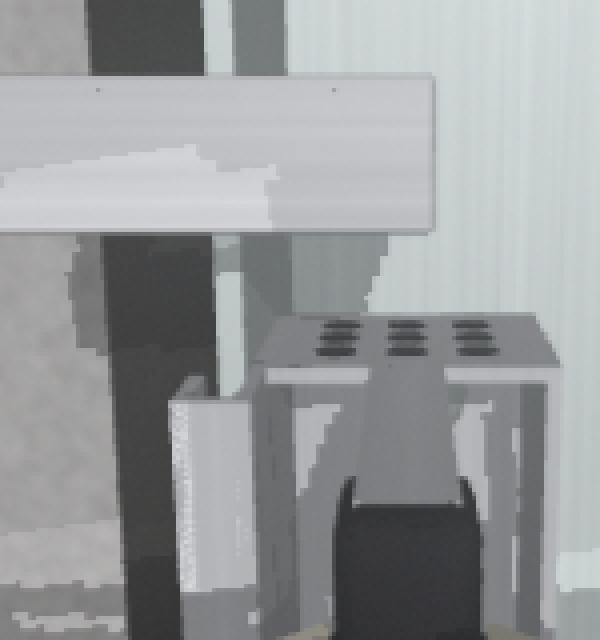

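```bash
python3 -m handwheel '{"translation":[[0.004,0,-0.015],[0,0,-0.015],[0,0,-0.015],[0,0,-0.012],[0,0,-0.008],[0,0,-0.004],[0,0,0],[0,0,0]],"twist":[0,0,0,0,0,0,0,0]}'
```

```text
time: 15.9
tool_pos: [532.3, 56.1, 155.8]
tcp_rot: [-3.14, -0.007, -0.137]
contact_force: [1.2, 0.3, -1.7]
grip_width: 15.9
```

```bash
python3 -m handwheel '{"translation":[[0,0,-0.005],[0,0,-0.005],[0,0,0],[0,0,0],[0,0,0],[0,0,0],[0,0,0],[0,0,0]],"twist":[0,0,0,0,0,0,0,0]}'
```

```text
time: 16.9
tool_pos: [532.4, 56.2, 155.4]
tcp_rot: [-3.14, -0.008, -0.137]
contact_force: [1.1, 0.8, 1.3]
grip_width: 15.8
```

```bash
python3 -m handwheel '{"translation":[[0.0014,0.01,0],[0.0028,0.02,0],[0.0028,0.02,0],[0.0028,0.02,0],[0.0014,0.01,0],[0.0014,0.01,0],[0,0,0],[0,0,0]],"twist":[0,0,0,0,0,0,0,0]}'
python3 - <<'E'
from h import *
np.set_printoptions(precision=3,suppress=True)
c=cap('wrist','w10.png')
o=get_obs();print(o['time'],o['tool_pos'],o['tcp_rot'],o['contact_force'],o['grip_width'])
cv2.imwrite('pics/w10c.png',cv2.resize(c['img'][90:250,180:330,::-1],None,fx=4,fy=4,interpolation=0))
E
```

```text
time: 17.9
tool_pos: [534.3, 69.8, 155.3]
tcp_rot: [3.141, -0.008, -0.136]
contact_force: [0.0, -2.5, 0.9]
grip_width: 15.8
17.95 [534.346  69.803 155.309] [ 3.141 -0.008 -0.136] [ 0.996 -2.31   0.385] 15.684575658083123
```

View pics/w10c.png

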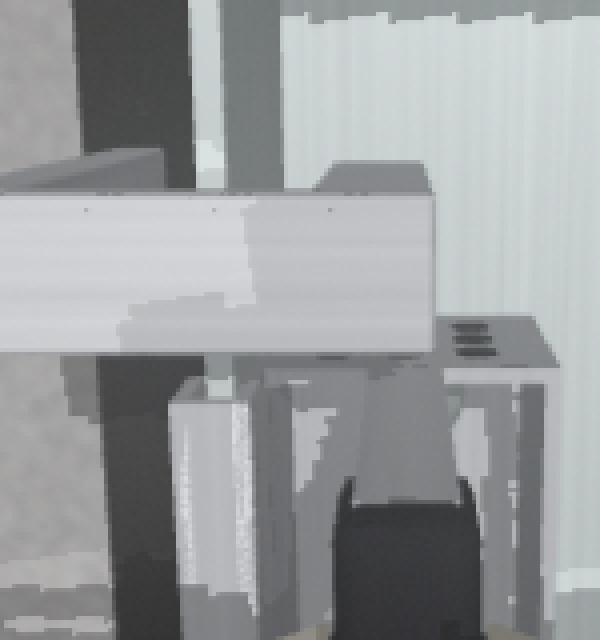

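```bash
python3 -m handwheel '{"translation":[[0.001,0.008,0],[0.001,0.008,0],[0.001,0.008,0],[0.001,0.008,0],[0.001,0.008,0],[0,0.004,0],[0,0,0],[0,0,0]],"twist":[0,0,0,0,0,0,0,0]}'
```

```text
time: 18.95
tool_pos: [535.2, 76.7, 155.3]
tcp_rot: [3.141, -0.008, -0.136]
contact_force: [0.3, -2.6, 1.3]
grip_width: 15.8
```

```bash
python3 -m handwheel '{"translation":[[0,0.004,0],[0,0.004,0],[0.001,0.004,0],[0,0,0],[0,0,0],[0,0,0],[0,0,0],[0,0,0]],"twist":[0,0,0,0,0,0,0,0]}'
```

```text
time: 19.95
tool_pos: [535.5, 78.5, 155.3]
tcp_rot: [3.141, -0.009, -0.137]
contact_force: [1.0, -2.0, 0.6]
grip_width: 15.7
```

```bash
python3 -m handwheel '{"translation":[[0,0.004,0],[0.001,0.004,0],[0,0.004,0],[0.001,0.004,0],[0,0,0],[0,0,0],[0,0,0],[0,0,0]],"twist":[0,0,0,0,0,0,0,0]}'
python3 - <<'E'
from h import *
np.set_printoptions(precision=3,suppress=True)
o=get_obs();print(o['time'],o['tool_pos'],o['moment'],o['contact_force'],o['tau'])
c=cap('wrist','w11.png')
cv2.imwrite('pics/w11c.png',cv2.resize(c['img'][90:250,180:330,::-1],None,fx=4,fy=4,interpolation=0))
c=cap('side','d11.png')
cv2.imwrite('pics/d11c.png',cv2.resize(c['img'][150:280,170:320,::-1],None,fx=4,fy=4,interpolation=0))
E
```

```text
time: 20.95
tool_pos: [535.7, 80.6, 155.3]
tcp_rot: [3.14, -0.008, -0.137]
contact_force: [0.5, -3.9, 0.9]
grip_width: 15.9
20.95 [535.725  80.575 155.32 ] [-0.639 -0.05  -0.004] [ 0.472 -3.864  0.909] [  1.772 -45.877 -21.18    1.012   0.094   0.018]
```

View pics/w11c.png

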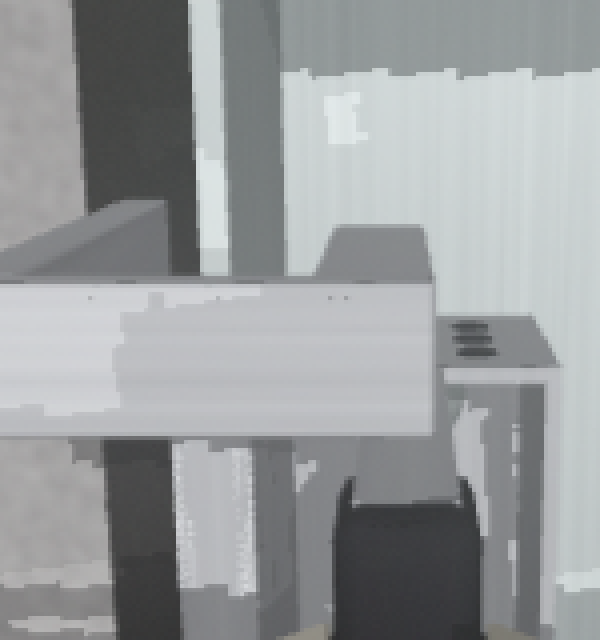

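View pics/d11c.png

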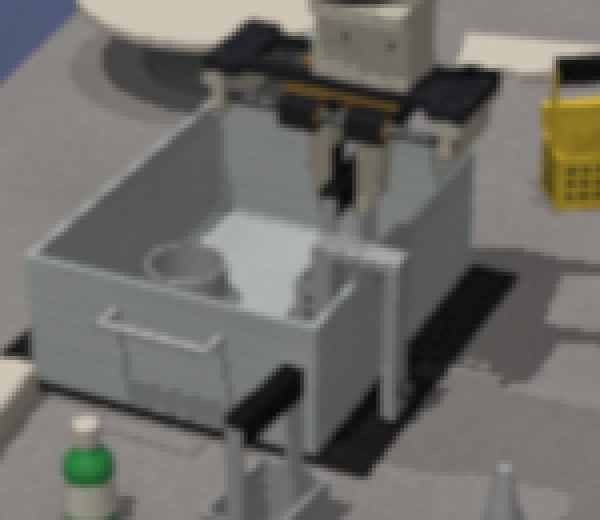

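```bash
python3 -m handwheel '{"translation":[[0.0005,0.004,0],[0.0005,0.004,0],[0,0.004,0],[0,0,0],[0,0,0],[0,0,0],[0,0,0],[0,0,0]],"twist":[0,0,0,0,0,0,0,0]}'
python3 -c "
from h import *
o=get_obs();print(o['tool_pos'],o['moment'],o['contact_force'])"
```

```text
time: 22.05
tool_pos: [535.7, 80.6, 155.4]
tcp_rot: [3.137, -0.008, -0.137]
contact_force: [0.7, -4.1, -0.0]
grip_width: 16.1
[535.70510457  80.62901351 155.40217939] [-0.64086249 -0.04885378 -0.05271521] [ 0.65255104 -4.1006207  -0.03028105]
```

```bash
python3 -m handwheel '{"translation":[[0.0005,0.006,0],[0.0005,0.006,0],[0.0005,0.006,0],[0.0005,0.006,0],[0.0005,0.006,0],[0,0.004,0],[0,0.004,0],[0,0.004,0]],"twist":[0,0,0,0,0,0,0,0]}'
python3 -c "
from h import *
o=get_obs();print(o['tool_pos'],o['moment'],o['contact_force'])"
```

```text
time: 23.05
tool_pos: [535.7, 81.0, 155.7]
tcp_rot: [3.126, -0.008, -0.137]
contact_force: [0.3, -7.1, 1.8]
grip_width: 15.5
[535.72686524  81.01104044 155.7405925 ] [-1.03553828 -0.08261412 -0.11005532] [ 0.32670977 -7.12178052  1.77372512]
```

```bash
python3 -m handwheel '{"translation":[[0,-0.003,-0.001],[0,0,0],[0,0,0],[0,0,0],[0,0,0],[0,0,0],[0,0,0],[0,0,0]],"twist":[0,0,0,0,0,0,0,0]}'
python3 -c "
from h import *
o=get_obs();print(o['tool_pos'],o['moment'],o['contact_force'])"
```

```text
time: 24.05
tool_pos: [535.8, 80.9, 155.6]
tcp_rot: [3.127, -0.008, -0.137]
contact_force: [0.6, -2.5, 0.9]
grip_width: 15.7
[535.76557578  80.92324506 155.63745333] [-0.56426247 -0.05960308 -0.06676331] [ 0.58203583 -2.46290717  0.9354676 ]
```

Now I'll release it.

```bash
python3 -m handwheel '{"translation":[[0,0,0],[0,0,0],[0,0,0],[0,0,0],[0,0,0],[0,0,0],[0,0,0],[0,0,0]],"twist":[0,0,0,0,0,0,0,0]}' 140
python3 - <<'E'
from h import *
np.set_printoptions(precision=3,suppress=True)
o=get_obs();print(o['time'],o['tool_pos'],o['contact_force'],o['grip_width'])
c=cap('wrist','w12.png')
E
```

```text
time: 25.05
tool_pos: [535.0, 82.6, 155.1]
tcp_rot: [3.129, -0.006, -0.137]
contact_force: [0.0, 0.4, -0.3]
grip_width: 41.6
25.05 [535.003  82.63  155.115] [ 0.031  0.363 -0.344] 41.58801035686809
```

View pics/w12.png

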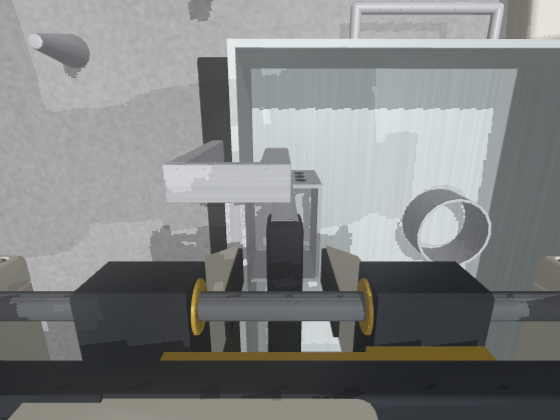

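```bash
python3 -m handwheel '{"translation":[[0,0,0.04],[0,0,0.08],[0,0,0.15],[0,0,0.2],[0,0,0.2],[0,-0.05,0.1],[0,-0.08,0.04],[0,0,0]],"twist":[0,0,0,0,0,0,0,0]}'
python3 - <<'E'
from h import *
import pickle
np.set_printoptions(precision=1,suppress=True)
for n in ['wrist','scene','side']:
    c=cap(n,n[0]+n[1]+'13.png');pickle.dump(c,open(n+'13.pkl','wb'))
    for l in ['basket_lip','basket_grip','basket_edge','stop_face']:
        print(n,l,[(round(r['score'],2),w(c,r['position'])) for r in spot_point(n,l)][:3])
    if n=='scene': cv2.imwrite('pics/sc13c.png',cv2.resize(c['img'][150:310,170:350,::-1],None,fx=3.7,fy=3.7))
    if n=='side': cv2.imwrite('pics/si13c.png',cv2.resize(c['img'][150:300,160:340,::-1],None,fx=3.9,fy=3.9))
o=get_obs();print(o['time'],o['tool_pos'],o['contact_force'])
E
```

```text
time: 26.1
tool_pos: [534.8, 62.3, 285.7]
tcp_rot: [3.13, -0.01, -0.137]
contact_force: [-0.7, 0.2, -0.9]
grip_width: 41.5
wrist basket_lip [(0.58, array([506.5,  88.8, 105.8]))]
wrist basket_grip [(0.83, array([534. ,  81.7, 154.3]))]
wrist basket_edge [(0.7, array([512.1, 121.6, 108.9]))]
wrist stop_face [(0.78, array([511.8, 118.6, 106. ]))]
scene basket_lip [(0.86, array([ 433.8, -257.6,   68.8])), (0.59, array([510.9,  81.1, 105.3]))]
scene basket_grip [(0.9, array([ 419.5, -234.6,  118.8])), (0.68, array([535.2,  79.9, 152.8]))]
scene basket_edge [(0.86, array([516.7, 123.7, 103.7])), (0.58, array([ 403.1, -274.8,   66.5])), (0.25, array([523.2, 126.5, 105.2]))]
scene stop_face [(0.79, array([521.6, 120.2, 106.4]))]
side basket_lip [(0.83, array([507.1,  80.1, 105.3])), (0.72, array([ 436.3, -256.2,   65.3]))]
side basket_grip [(0.63, array([536.6,  82.3, 152.7])), (0.56, array([ 422.1, -232.7,  115.2]))]
side basket_edge [(0.81, array([ 403.7, -278.6,   68.6])), (0.77, array([516. , 114.4, 108.2]))]
side stop_face [(0.82, array([515.6, 118.6, 104.5]))]
26.85 [534.7  63.2 285.1] [0.4 0.7 0.1]
```

View pics/wr13.png

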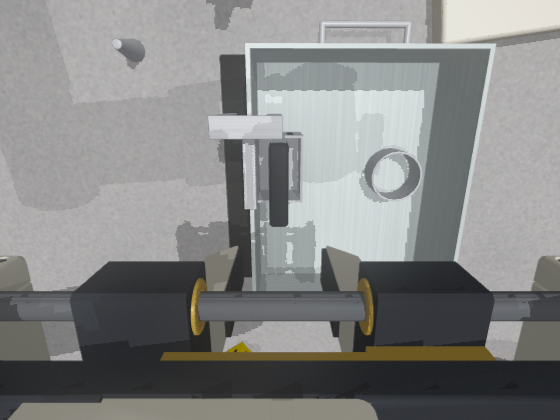

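View pics/sc13c.png

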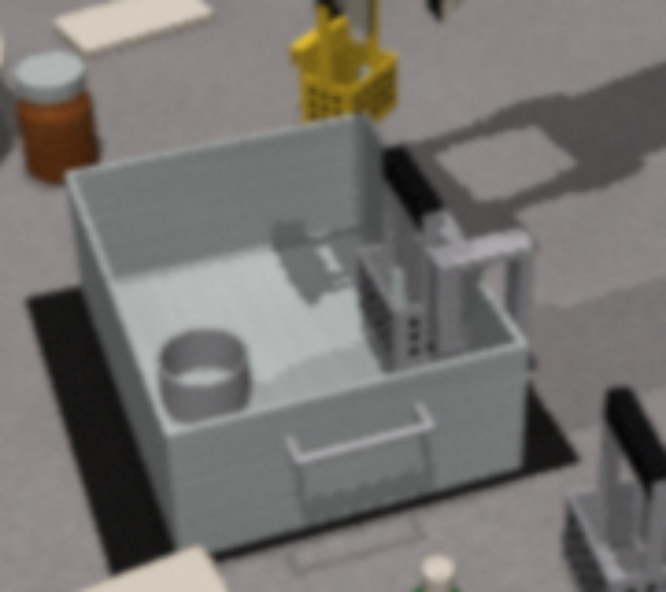

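View pics/si13c.png

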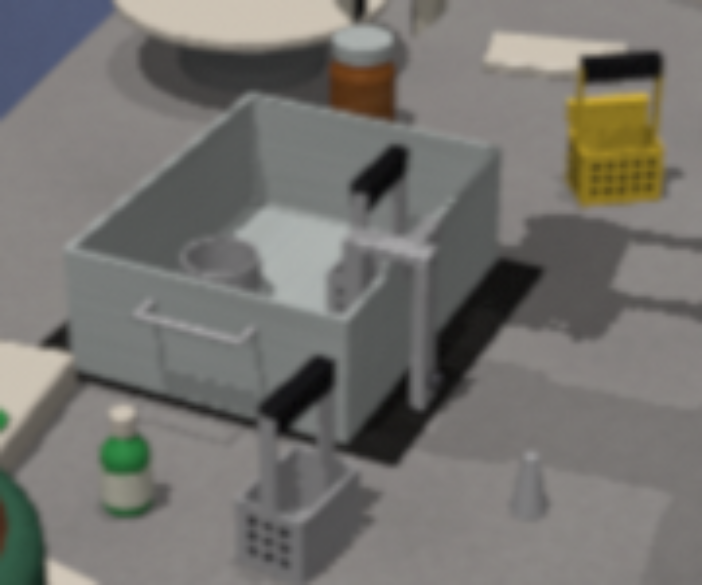

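Run:
```python
import pickle
from h import *
np.set_printoptions(precision=1,suppress=True)
c=pickle.load(open('wrist13.pkl','rb'))
n=np.array([.1366,.9906])
f=lambda u,v,z:(ray(c,u,v,z)[:2]-[512.4,120.4])@n
print('bar ends',f(279,142.5,163),f(279,226,163),'stop',f(215,138,130),f(275,138,130),'box end',f(295,133.5,156-70))
print('lip -y end',f(250,209,109), 'box -y end top',f(293,200,86), ray(c,250,209,109))
cv2.imwrite('pics/wr13c.png',cv2.resize(c['img'][100:240,200:330,::-1],None,fx=4.2,fy=4.2,interpolation=0))
```

```text
bar ends -0.5802930261766747 -69.68911410541001 stop -0.13115664654400944 -0.16839264033425524 box end 0.21257022861200986
lip -y end -71.64276069562445 box -y end top -68.96772812122919 [501.4  49.6 109. ]
```

View pics/wr13c.png

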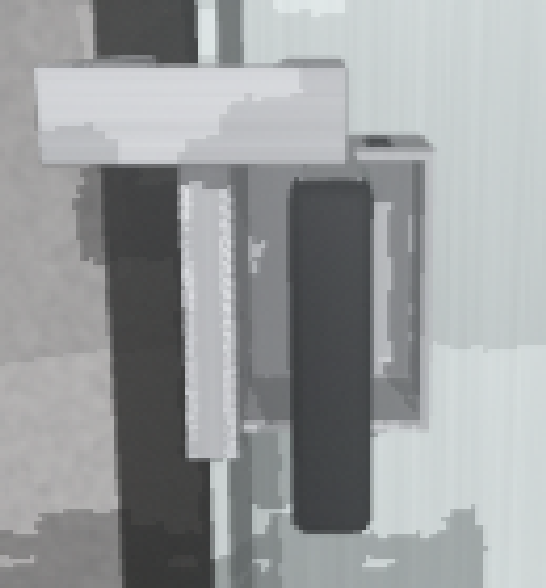

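The lip straddles the rim, and the basket's left end is level with the stop face to within about 1 mm. The robot is clear, so I'm handing the job in.

```bash
python3 -c "
from plant import *
print(close_job()); print(get_obs()['time'])"
```

```text
the job is handed in; nothing more can be done
None
the job is handed in; nothing more can be done
```

The basket is hooked over the pan's near wall, hanging fully down on the rim and up against the bracket. I handed the job in at about 27 s of the 51 s allowed; no verdict came back.

**What I did**
- I took the grey lipped basket, not the yellow look-alike or the caddy, and gripped it by its bar.
- I lowered it into the pan and found the wall by a light touch of about 3.5 N. I then lowered the lip until the rim took the weight, about 23 mm right of the bracket by my estimate.
- With the basket still gripped, I slid it along the rim. It stalled at the bracket, and I held it there at about 4–7 N for over a second. Then I eased off, opened the gripper and lifted away.

**Last checks**
- **Height:** the cameras put the lip at about 105–106 mm (rim 106 mm) and the grip at 153–154 mm (152 expected).
- **Gap to bracket:** the basket's left end is level with the stop face to within about 1 mm in the wrist picture.
- **Surroundings:** the caddy, yellow basket, bottle, nozzle, jar and cutter look to be in their original places in the pictures; I did not measure them. Forces on the tool were near zero after the lift.

**Disagreements**
- The wrist and scene cameras differed by about 3 mm on where the rim is and up to 10 mm on the stop. I settled both by touch.
- The tool tilted about 0.015 rad during the press. The basket hung normally after release.

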